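# Reset the side table for the next guests

## Task

Put the side table back the way it is shown to arriving guests: the glass jar upright in the middle of the steel coaster with the wooden bird standing in the middle of the jar's cap, the green candle holder on the table straight to the left of the coaster (the robot's own left) with a gap of about 2 cm between the two, and the yellow toy car on its wheels midway between the bowl and the bookend. Leave the blue toy car where it is, and let go of everything.

Things in the scene. Friction and masses are not known exactly. Their poses are not given: they have to be found in the camera images.
- jar: Empty clear glass jar with a copper-coloured twist cap screwed on; loose, about 0.22 kg, moves as one piece. Glass body 64 mm in diameter up to 76 mm, flat cap 58 mm in diameter from 86 to 102 mm high (total height 102 mm). Origin: centre of its underside, z up.
- bird: Turned wooden bird figurine, loose, about 0.05 kg: upright dark-wood cylinder 36 mm in diameter with straight sides up to 36 mm and a shoulder above, a pale ball head 26 mm in diameter centred 56 mm up, orange beak; 69 mm tall, flat foot. Origin: centre of its underside, z up, beak along +x.
- candle: Green cylindrical candle holder with a white candle showing in its top, loose, about 0.15 kg; 50 mm in diameter, green part 38 mm high, 43 mm with the candle. Origin: centre of its underside, z up.
- car: Yellow plastic toy car with black windows, loose, about 0.05 kg, wheels do not turn; 72 mm long (its x, nose at +x), 36 mm wide (y), 32 mm high; flat body sides from 5 to 19 mm up, roof block 32 mm wide above. Origin: centre of its footprint at the bottom of the wheels, z up.
- blue_car: Blue toy car of the same make and size as the yellow one; loose. Not to be moved. Origin as for the yellow car.
- coaster: Round stainless steel coaster lying flat on the table, fixed; 90 mm in diameter, 5 mm thick. Origin: centre of its underside, on the table. Its axes stay parallel to the world's (x away from the robot, y to the robot's left); left of the coaster means towards world +y.
- bowl: Small grey-blue stoneware bowl, fixed; rim 100 mm in diameter, 50 mm high. Origin: centre of its underside, z up. The bookend's centre stands 240 mm from it along the bowl's +y axis (roughly towards the robot's left).
- bookend: Solid oak bookend, an arch-topped block with a dark round inlay, fixed; 80 mm thick (its x, the way that roughly faces the bowl), 90 mm wide (y), 115 mm high. Origin: centre of its underside, z up.

How it is judged:
By the outcome, as a careful person would: the job done as asked, in the order asked, and still so for the second after the job is handed in, with the robot touching nothing.
It also fails if it takes over 117 s, if anything falls off the work surface, if the arm or the gripper's body presses on something with over 40 N, if the wrist force passes 120 N, or if a joint passes its speed limit or range.

## Robot

A 6-joint arm with a two-finger parallel gripper is mounted at the origin on the work surface. World frame = base frame: x ahead of the robot, y to its left, z up, the work surface at z = 0. Lengths are in m, angles in rad, forces in N, time in s.
With the tool pointing down it reaches from about 0.35 to 0.875 m from the base axis. Payload 4.2 kg.
Tool frame: the origin (TCP) lies midway between the tips of the shut fingers; the grasp point (between the pads) lies 19 mm behind it (arm.grip_depth is the distance from the TCP to the grasp point, in m); z points along the fingers, y is the direction in which the jaws open and shut (so a half turn about z gives the same grasp; the last joint's range is limited). The gripper opens to 85 mm and grips with 20 to 120 N. Pads are 22 mm wide; open, the fingers measure 114 mm over their backs; the gripper's body (76 mm by 85 mm) begins 54 mm behind the grasp point. The pads swing forward as they close: fully open they stand 13 mm farther back than shut.
Start: joints at [1.367, 0.385, 0.008, 0, -1.194, -0.259], TCP at [0.279, 0.559, 0.206] pointing down, gripper open.
Joint ranges: [-3.14, 3.14], [-1.21, 2.06], [-1.07, 1.41], [-3.16, 2.05], [-2.99, -0.16], [-3.1, 3.1]. Speed limits (rad/s): [2.79, 2.79, 3.14, 3.14, 3.14, 3.14].

## Interface

Orientations are given as [roll, pitch, yaw] about the fixed x, y, z axes, in that order (R = Rz(yaw) Ry(pitch) Rx(roll)).
In Python, from workcell import arm, optics gives the robot as it stands.
- The arm moves only by the tool move_arm, never from a script. Its argument "motion" is one flat list of numbers, 7 for each row, row after row: the shift along the world's x, y, z in mm, then the turn, a rotation vector about the world's x, y, z in rad, then the finger opening in mm, from 0 to 85.4. A call has 1 to 20 rows; each row is the pose to reach, as a shift and turn from the pose commanded when the call began; what a row does not reach only later rows make up. A row lasts 1/10 s, in which the tool goes at most 50 mm and 8.59 degrees, less where a joint would pass 70% of its speed; a pose out of reach is approached as far as the arm can. A call with a gripper value outside its range is refused whole. The fingers move at their own pace and stop on an object; "squeeze" is the grip in N (left out, the last holds). Time passes only in rows, so rows that repeat a pose let the fingers close. It gives the time, the measured TCP pose, the force and the opening at its end, in the units of the state.
- arm.read_state(): the state, without advancing time (a new reading comes with each control period).
- optics.grab_frame(name): name is "side" or "top"; returns a dict with "frame" (400x640x3 uint8, blue, green, red), "depth" (400x640 float32, m along the optical axis (not along the pixel's ray), 0 where there is no reading), "fx", "fy", "cx", "cy" (pixels), "extrinsics" (4x4, takes a point from world to camera coordinates). Camera axes: x right, y down, z forward; pixel columns grow to the right and rows downward; lengths in m; the calibration is good to about 2 mm. A picture is of the moment at which its call begins.
- arm.hand_in(): hands the job in, once; it reports no verdict.
The state is a dict: "time_s": time; "joint_pos": joint angles; "joint_vel": joint speeds; "effort": joint torques, N m; "eef_pos": TCP position; "tool_rot": TCP orientation; "ft_force": force on the tool from outside, world axes, zero at the start; "torque": the same for the moment, N m; "grip_width": finger opening in m.
Only numpy, scipy, OpenCV 4.12 (cv2) and the standard library are available. Lean on these libraries where they do the work, as an engineer would, in place of code of your own. Each camera call takes 0.05 s, during which the arm holds its last target. There are 200 camera calls.

## Working session

There is one attempt and no reset: what is moved stays moved. The work goes in short steps, Python scripts to look and compute and a tool call to move; the robot and the scene stay as the last step left them, time stands still between calls to the robot, and variables do not carry over. Pictures are saved under pics/ and viewed, about 12 in all and at most 16, crops included, and the job is handed in when it is done.

Besides the shell and the picture viewer there is one more tool, called after "Emit:" in YAML: its name, and indented under it one key for each argument. move_arm: Moves the arm, as the interface text tells. Its arguments: {"type":"object","properties":{"motion":{"type":"array"},"squeeze":{"type":"number"}},"required":["motion"]}

```bash
mkdir -p pics; ls
cat > h.py <<'E'
import numpy as np, cv2
from workcell import arm, optics
def grab(n):
    f=optics.grab_frame(n); return f
def world(f,u,v,z=None):
    T=np.linalg.inv(f["extrinsics"]); d=np.array([(u-f["cx"])/f["fx"],(v-f["cy"])/f["fy"],1.])
    o=T[:3,3]; r=T[:3,:3]@d
    if z is None:
        return o+r*float(f["depth"][int(v),int(u)])
    return o+r*(z-o[2])/r[2]
def proj(f,p):
    c=f["extrinsics"]@np.append(p,1); return np.array([f["fx"]*c[0]/c[2]+f["cx"],f["fy"]*c[1]/c[2]+f["cy"]])
E
python3 - <<'E'
from h import *
import pickle
print({k:np.round(v,3).tolist() if not np.isscalar(v) else v for k,v in arm.read_state().items()}, arm.grip_depth)
for n in("side","top"):
    f=grab(n); cv2.imwrite(f"pics/{n}0.png",f["frame"]); pickle.dump(f,open(f"{n}0.pkl","wb"))
    print(n,f["fx"],f["cx"],f["cy"],np.round(np.linalg.inv(f["extrinsics"]),3).tolist())
E
```

```text
pics
{'time_s': 0.0, 'joint_pos': [1.367, 0.386, 0.007, -0.001, -1.194, -0.259], 'joint_vel': [-0.001, -0.0, -0.002, -0.001, -0.001, 0.0], 'effort': [0.0, -39.229, 18.84, 4.186, -0.005, -0.0], 'eef_pos': [0.279, 0.559, 0.205], 'tool_rot': [3.139, -0.0, -0.463], 'ft_force': [-0.268, 0.397, -0.104], 'torque': [-0.011, 0.005, -0.091], 'grip_width': 0.08536575880009889} 0.0187
side 389.0456489850263 316.86498182704344 201.57386437668802 [[1.0, -0.003, 0.017, 0.466], [-0.013, -0.732, 0.681, -0.549], [0.011, -0.681, -0.732, 0.707], [0.0, 0.0, 0.0, 1.0]]
top 371.1636429527707 321.11470462412046 202.41696170208309 [[-0.008, -0.981, 0.192, 0.357], [-1.0, 0.004, -0.018, 0.077], [0.017, -0.193, -0.981, 0.872], [0.0, 0.0, 0.0, 1.0]]
```

View pics/top0.png

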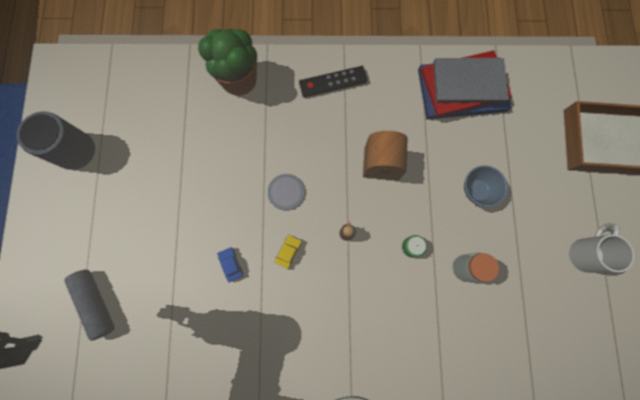

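View pics/side0.png

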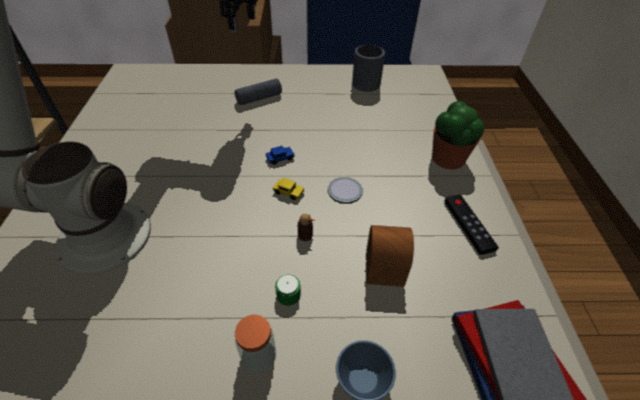

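Run:
```python
from h import *
import pickle
t=pickle.load(open("top0.pkl","rb"));s=pickle.load(open("side0.pkl","rb"))
a=cv2.resize(t["frame"][120:290,210:520],None,fx=2.5,fy=2.5,interpolation=cv2.INTER_CUBIC)
cv2.imwrite("pics/t1.png",cv2.convertScaleAbs(a,alpha=1.5))
a=cv2.resize(s["frame"][135:400,230:430],None,fx=2.2,fy=2.2,interpolation=cv2.INTER_CUBIC)
cv2.imwrite("pics/s1.png",cv2.convertScaleAbs(a,alpha=1.5))
for n,f in(("top",t),("side",s)):
    hsv=cv2.cvtColor(f["frame"],cv2.COLOR_BGR2HSV)
    for nm,lo,hi in(("orange cap",(3,130,90),(14,255,255)),("yellow",(20,150,60),(32,255,255)),("green",(50,90,30),(85,255,255)),("blue",(110,130,40),(130,255,255))):
        m=cv2.inRange(hsv,lo,hi); k,l,st,c=cv2.connectedComponentsWithStats(m)
        for i in range(1,k):
            if st[i,4]>60:
                v,u=np.where(l==i); P=np.array([world(f,x,y) for x,y in zip(u,v) if f["depth"][y,x]>0])
                if len(P): print(n,nm,st[i].tolist(),np.round(c[i],1),"med",np.round(np.median(P,0),3),"lo",np.round(np.percentile(P,3,0),3),"hi",np.round(np.percentile(P,97,0),3))
```

```text
top orange cap [576, 102, 5, 38, 79] [577.9 116.9] med [ 0.731 -0.555  0.049] lo [ 0.674 -0.562  0.046] hi [ 0.761 -0.55   0.052]
top orange cap [369, 132, 31, 34, 807] [383.4 148.3] med [ 0.626 -0.072  0.112] lo [ 0.591 -0.1    0.092] hi [ 0.66  -0.049  0.116]
top orange cap [470, 254, 28, 26, 565] [483.7 266.8] med [ 0.371 -0.271  0.102] lo [ 0.349 -0.296  0.1  ] hi [ 0.394 -0.247  0.105]
top yellow [275, 236, 26, 32, 405] [287.4 251.2] med [0.411 0.139 0.03 ] lo [0.381 0.115 0.017] hi [0.442 0.16  0.034]
top green [200, 30, 49, 42, 1205] [224.   47.5] med [0.836 0.267 0.153] lo [0.804 0.23  0.126] hi [0.884 0.315 0.164]
top blue [219, 249, 14, 10, 63] [225.  253.8] med [0.406 0.281 0.019] lo [0.399 0.269 0.016] hi [0.415 0.292 0.021]
top blue [221, 258, 15, 16, 124] [228.1 265.7] med [0.379 0.269 0.032] lo [0.366 0.256 0.03 ] hi [0.393 0.283 0.035]
side orange cap [372, 226, 41, 22, 693] [392.8 235.5] med [ 0.626 -0.088  0.114] lo [ 0.588 -0.108  0.109] hi [ 0.659 -0.063  0.117]
side orange cap [617, 311, 23, 10, 65] [628.1 315.2] med [ 1.754  0.172 -0.75 ] lo [ 1.705  0.155 -0.758] hi [ 1.806  0.187 -0.745]
side orange cap [235, 315, 36, 34, 932] [252.3 331.4] med [ 0.372 -0.273  0.103] lo [ 0.348 -0.297  0.101] hi [ 0.396 -0.248  0.104]
side yellow [274, 178, 29, 19, 300] [288.7 187.4] med [0.413 0.133 0.021] lo [0.38  0.114 0.013] hi [0.443 0.155 0.035]
side green [437, 101, 47, 41, 1077] [461.8 120.4] med [0.84  0.242 0.145] lo [0.795 0.215 0.117] hi [0.887 0.304 0.164]
side green [276, 284, 24, 22, 242] [288.1 296.7] med [ 0.423 -0.171  0.029] lo [ 0.4   -0.174  0.004] hi [ 0.443 -0.154  0.04 ]
side blue [267, 146, 26, 17, 207] [279.2 153. ] med [0.382 0.264 0.021] lo [0.351 0.244 0.012] hi [0.413 0.29  0.035]
side blue [477, 371, 16, 29, 105] [484.5 386.4] med [ 0.755 -0.338  0.025] lo [ 0.751 -0.356  0.023] hi [ 0.761 -0.315  0.027]
```

View pics/t1.png

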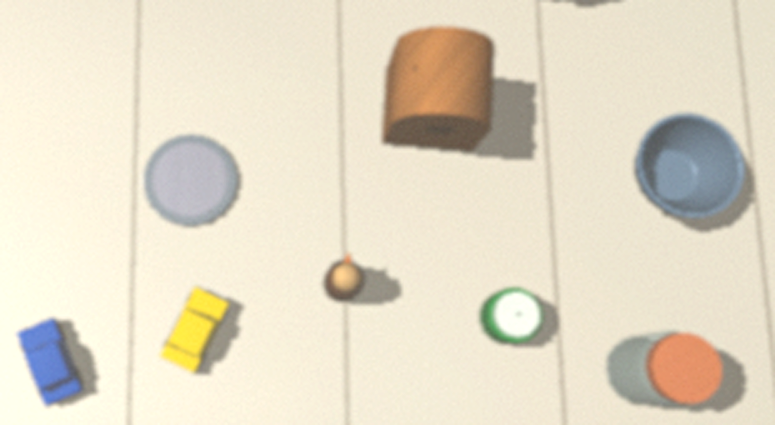

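View pics/s1.png

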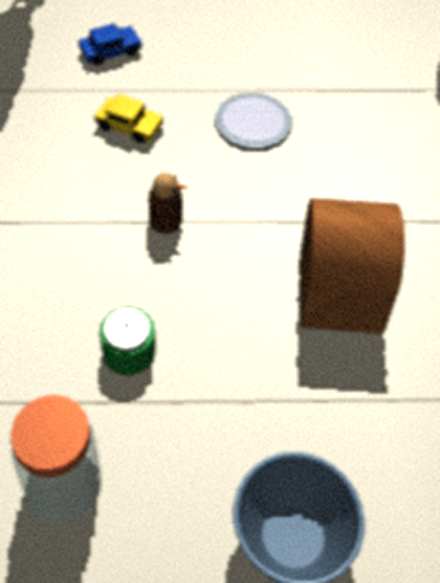

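```bash
cat >> h.py <<'E'
def cloud(f):
    v,u=np.mgrid[0:400,0:640]; d=f["depth"]; T=np.linalg.inv(f["extrinsics"])
    P=np.stack([(u-f["cx"])/f["fx"]*d,(v-f["cy"])/f["fy"]*d,d],-1)@T[:3,:3].T+T[:3,3]
    P[d==0]=np.nan; return P
def tri(fs,px):
    A=[];b=[]
    for f,(u,v) in zip(fs,px):
        E=f["extrinsics"]
        for k,w in((0,(u-f["cx"])/f["fx"]),(1,(v-f["cy"])/f["fy"])):
            r=E[k]-w*E[2]; A.append(r[:3]);b.append(-r[3])
    return np.linalg.lstsq(np.array(A),np.array(b),rcond=None)[0]
E
python3 - <<'E'
from h import *
import pickle
t=pickle.load(open("top0.pkl","rb"));s=pickle.load(open("side0.pkl","rb"))
px=dict(coaster=((286.8,192),(345.5,190),.005),birdhead=((348,230.4),(305,220.5),.056),candle=((416,246.4),(288.2,283.6),.043),bowl=((486,186.4),(365.5,369.5),.05),cap=((484,267.2),(253.2,333),.102))
for n,(a,b,z) in px.items():
    print(n,"tri",np.round(tri((t,s),(a,b)),4),"top@z",np.round(world(t,*a,z)[:2],4),"side@z",np.round(world(s,*b,z)[:2],4))
C={"top":cloud(t),"side":cloud(s)}
for n,P in C.items():
    g=P[150:300,250:450].reshape(-1,3); g=g[np.abs(g[:,2])<.006]
    print(n,"table z",np.median(g[:,2]))
def sel(P,c,r,z0,z1):
    q=P.reshape(-1,3); return q[(np.hypot(q[:,0]-c[0],q[:,1]-c[1])<r)&(q[:,2]>z0)&(q[:,2]<z1)]
for n,P in C.items():
    for nm,c,r,z0,z1 in(("bird",(.455,.032),.05,.012,.1),("birdtop",(.455,.032),.05,.062,.1),("candle",(.425,-.155),.05,.012,.1),("candletop",(.425,-.155),.05,.037,.1),("bowl",(.565,-.29),.075,.045,.07),("bookend",(.62,-.08),.09,.02,.13),("car",(.411,.137),.06,.01,.05),("blue",(.385,.27),.06,.01,.05),("cap",(.371,-.272),.05,.095,.12)):
        q=sel(P,c,r,z0,z1)
        if len(q): 
            rect=cv2.minAreaRect(q[:,:2].astype(np.float32)*1000)
            print(n,nm,len(q),"circ",np.round(cv2.minEnclosingCircle(q[:,:2].astype(np.float32)*1000),0) if 0 else [np.round(x) for x in cv2.minEnclosingCircle(q[:,:2].astype(np.float32)*1000)],"rect",[np.round(x) for x in rect],"z",np.round(np.percentile(q[:,2],[3,50,97]),3))
E
```

```text
coaster tri [0.554  0.1429 0.0052] top@z [0.5531 0.1428] side@z [0.555  0.1434]
birdhead tri [0.4542 0.0026 0.0528] top@z [0.454  0.0029] side@z [ 4.54e-01 -2.00e-04]
candle tri [ 0.4205 -0.1496  0.0426] top@z [ 0.4187 -0.1497] side@z [ 0.4223 -0.1495]
bowl tri [ 0.555  -0.3166  0.0505] top@z [ 0.5542 -0.3169] side@z [ 0.556  -0.3163]
cap tri [ 0.3716 -0.2737  0.0976] top@z [ 0.3708 -0.2718] side@z [ 0.3731 -0.2756]
top table z 0.0005599513446176707
side table z 0.0008209581698875867
top bird 216 circ [array([454.,   2.]), np.float64(18.0)] rect [array([453.,   2.]), array([33., 34.]), np.float64(44.0)] z [0.017 0.058 0.07 ]
top birdtop 89 circ [array([455.,   2.]), np.float64(13.0)] rect [array([454.,   1.]), array([22., 22.]), np.float64(90.0)] z [0.062 0.066 0.07 ]
top candle 435 circ [array([ 421., -151.]), np.float64(25.0)] rect [array([ 421., -151.]), array([49., 49.]), np.float64(63.0)] z [0.017 0.042 0.046]
top candletop 352 circ [array([ 421., -151.]), np.float64(24.0)] rect [array([ 421., -151.]), array([46., 48.]), np.float64(86.0)] z [0.037 0.043 0.046]
top bowl 322 circ 
[... 1341 characters left out ...]
315.]), np.float64(50.0)] rect [array([ 556., -314.]), array([96., 97.]), np.float64(87.0)] z [0.045 0.05  0.052]
side bookend 2431 circ [array([623., -87.]), np.float64(58.0)] rect [array([623., -89.]), array([87., 81.]), np.float64(84.0)] z [0.027 0.098 0.116]
side car 404 circ [array([409., 139.]), np.float64(39.0)] rect [array([409., 140.]), array([38., 74.]), np.float64(64.0)] z [0.011 0.021 0.034]
side blue 333 circ [array([381., 270.]), np.float64(39.0)] rect [array([381., 270.]), array([72., 40.]), np.float64(24.0)] z [0.011 0.021 0.035]
side cap 1004 circ [array([ 371., -272.]), np.float64(29.0)] rect [array([ 371., -272.]), array([56., 57.]), np.float64(22.0)] z [0.098 0.103 0.104]
```

Emit:
move_arm:
  motion: [86,-230,0,0,0,0,85,171,-459,0,0,0,0,85,171,-459,0,0,0,0,85,171,-459,0,0,0,0,85,171,-459,0,0,0,0,85,171,-459,0,0,0,0,85,171,-459,0,0,0,0,85,171,-459,0,0,0,0,85,171,-459,0,0,0,0,85,171,-459,0,0,0,0,85,171,-459,0,0,0,0,85,92,-832,-30,0,0,0,85,92,-832,-30,0,0,0,85,92,-832,-30,0,0,0,85,92,-832,-30,0,0,0,85,92,-832,-30,0,0,0,85,92,-832,-30,0,0,0,85,92,-832,-30,0,0,0,85,92,-832,-30,0,0,0,85,92,-832,-30,0,0,0,85]
  squeeze: 30

```text
time_s: 2.1
eef_pos: [0.3699, -0.2749, 0.1753]
tool_rot: [3.141, 0.002, -0.468]
ft_force: [-0.1, 1.3, -0.7]
grip_width: 0.0848
```

Emit:
move_arm:
  motion: [0,0,0,0,0,0,85,0,0,-15,0,0,0,85,0,0,-35,0,0,0,85,0,0,-55,0,0,0,85,0,0,-75,0,0,0,85,0,0,-95,0,0,0,85,0,0,-115,0,0,0,85,0,0,-130,0,0,0,85,0,0,-140,0,0,0,85,0,0,-140,0,0,0,85,0,0,-140,0,0,0,85]

```text
time_s: 3.2
eef_pos: [0.3718, -0.2723, 0.0367]
tool_rot: [3.142, -0.001, -0.461]
ft_force: [0.4, 0.8, 0.1]
grip_width: 0.0854
```

Run:
```python
from h import *
t=grab("top");s=grab("side")
a=cv2.resize(t["frame"][200:330,400:560],None,fx=3,fy=3);b=cv2.resize(s["frame"][270:400,180:310],None,fx=3,fy=3)
cv2.imwrite("pics/j1.png",cv2.convertScaleAbs(np.hstack([a[:390],b[:390,:310]]),alpha=1.6))
print(arm.read_state()["eef_pos"])
```

```text
[ 0.37184729 -0.27271948  0.03706236]
```

View pics/j1.png

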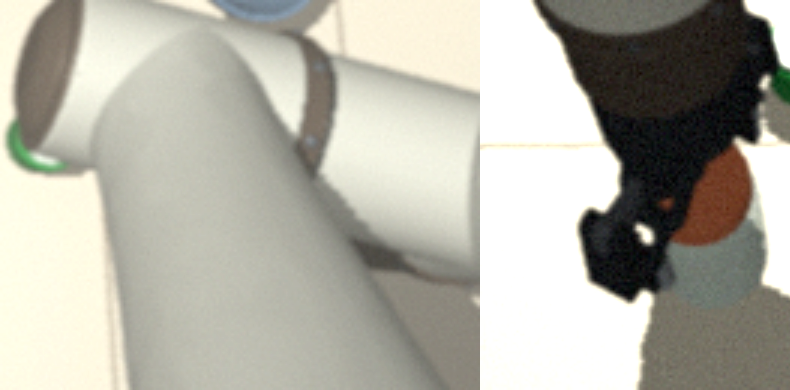

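The top view is blocked by the arm. The side crop shows the near finger beside the jar, around (640,260), with the cap clear under the palm. I'll close the gripper now.

Emit:
move_arm:
  motion: [0,0,0,0,0,0,75,0,0,0,0,0,0,65,0,0,0,0,0,0,58,0,0,0,0,0,0,50,0,0,0,0,0,0,50,0,0,0,0,0,0,50,0,0,0,0,0,0,50,0,0,0,0,0,0,50,0,0,2,0,0,0,50,0,0,6,0,0,0,50,0,0,12,0,0,0,50,0,0,20,0,0,0,50,0,0,30,0,0,0,50,0,0,40,0,0,0,50,0,0,50,0,0,0,50,0,0,60,0,0,0,50,0,0,70,0,0,0,50,0,0,76,0,0,0,50,0,0,80,0,0,0,50,0,0,80,0,0,0,50]
  squeeze: 35

```text
time_s: 5.3
eef_pos: [0.3712, -0.2728, 0.1167]
tool_rot: [-3.141, -0.001, -0.463]
ft_force: [-0.2, 0.4, -2.5]
grip_width: 0.062
```

Emit:
move_arm:
  motion: [4,8,5,0,0,0,50,11,25,12,0,0,0,50,22,50,20,0,0,0,50,35,79,20,0,0,0,50,49,112,20,0,0,0,50,64,145,20,0,0,0,50,78,178,20,0,0,0,50,93,212,20,0,0,0,50,107,245,20,0,0,0,50,122,278,20,0,0,0,50,137,311,20,0,0,0,50,149,340,15,0,0,0,50,160,365,0,0,0,0,50,169,386,-15,0,0,0,50,176,402,-30,0,0,0,50,180,411,-40,0,0,0,50,182,415,-48,0,0,0,50,182,415,-50,0,0,0,50,182,415,-50,0,0,0,50,182,415,-50,0,0,0,50]

```text
time_s: 7.3
eef_pos: [0.5531, 0.1417, 0.0669]
tool_rot: [-3.141, -0.001, -0.464]
ft_force: [0.3, -0.6, -2.7]
grip_width: 0.0618
```

Run:
```python
from h import *
t=grab("top");s=grab("side")
print(arm.read_state()["eef_pos"])
for n,f in(("top",t),("side",s)):
    hsv=cv2.cvtColor(f["frame"],cv2.COLOR_BGR2HSV); P=cloud(f)
    m=cv2.inRange(hsv,(3,110,50),(14,255,255))>0
    q=P[m]; q=q[(np.hypot(q[:,0]-.554,q[:,1]-.143)<.07)&(q[:,2]>.06)]
    if len(q)>5: print(n,len(q),[np.round(x) for x in cv2.minEnclosingCircle(q[:,:2].astype(np.float32)*1000)],np.percentile(q[:,2],[5,50,95]))
b=cv2.resize(s["frame"][100:260,260:420],None,fx=3,fy=3)
a=cv2.resize(t["frame"][120:280,200:300],None,fx=3,fy=3)
cv2.imwrite("pics/j2.png",cv2.convertScaleAbs(np.hstack([a,b]),alpha=1.6))
```

```text
[0.55324798 0.14186923 0.06706644]
top 107 [array([532., 143.]), np.float64(20.0)] [0.12991379 0.13220066 0.20932432]
side 177 [array([551., 125.]), np.float64(41.0)] [0.12229729 0.13250657 0.13469844]
```

View pics/j2.png

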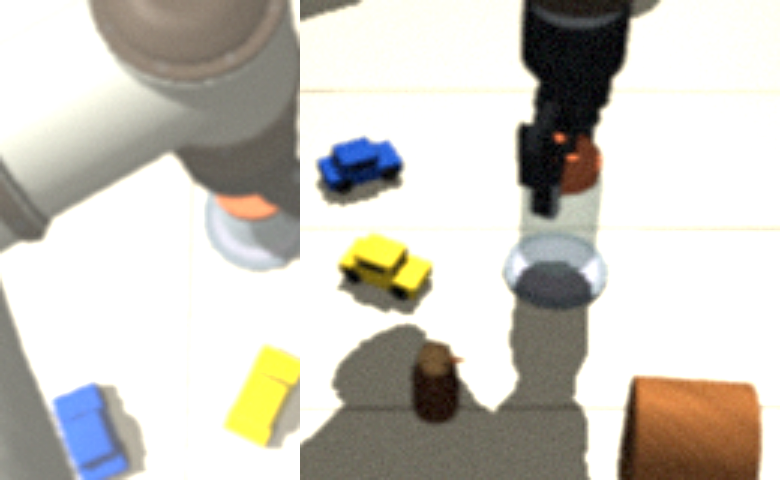

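The jar hangs upright above the coaster: in the side crop the jar column is at x≈560 and the coaster centre at (556,270). I'll nudge it 1 mm in x and y, lower it and release.

Emit:
move_arm:
  motion: [1,1,-4,0,0,0,50,1,1,-10,0,0,0,50,1,1,-16,0,0,0,50,1,1,-20,0,0,0,50,1,1,-23,0,0,0,50,1,1,-25,0,0,0,50,1,1,-25.5,0,0,0,50,1,1,-25.5,0,0,0,50,1,1,-25.5,0,0,0,50]

```text
time_s: 8.3
eef_pos: [0.5541, 0.143, 0.0421]
tool_rot: [3.141, -0.001, -0.462]
ft_force: [-2.9, 0.0, 6.7]
grip_width: 0.0618
```

Emit:
move_arm:
  motion: [0,0,0,0,0,0,66,0,0,0,0,0,0,70,0,0,0,0,0,0,76,0,0,0,0,0,0,82,0,0,0,0,0,0,85,0,0,0,0,0,0,85,0,0,5,0,0,0,85,0,0,15,0,0,0,85,0,0,30,0,0,0,85,0,0,50,0,0,0,85,0,0,75,0,0,0,85,0,0,100,0,0,0,85,0,0,125,0,0,0,85,0,0,140,0,0,0,85,-100,-140,140,0,0,0,85,-100,-140,140,0,0,0,85,-100,-140,140,0,0,0,85,-100,-140,140,0,0,0,85,-100,-140,140,0,0,0,70,-100,-140,140,0,0,0,60]

```text
time_s: 10.3
eef_pos: [0.4548, 0.0033, 0.1818]
tool_rot: [-3.14, -0.002, -0.463]
ft_force: [0.3, 0.5, 0.7]
grip_width: 0.0604
```

```bash
cat >> h.py <<'E'
def where(*objs):
    fs=[(n,grab(n)) for n in("top","side")]
    print("eef",np.round(arm.read_state()["eef_pos"],4))
    for n,f in fs:
        q0=cloud(f).reshape(-1,3)
        for nm,c,r,z0,z1 in objs:
            q=q0[(np.hypot(q0[:,0]-c[0],q0[:,1]-c[1])<r)&(q0[:,2]>z0)&(q0[:,2]<z1)]
            if len(q)>5:
                p=q[:,:2].astype(np.float32)*1000; R=cv2.minAreaRect(p)
                print(n,nm,len(q),"circ",[np.round(x,1).tolist() for x in cv2.minEnclosingCircle(p)],"rect",[np.round(x).tolist() for x in R],"z",np.round(np.percentile(q[:,2],[3,50,97]),3))
    return dict(fs)
E
python3 - <<'E'
from h import *
fs=where(("cap",(.554,.143),.045,.1,.118),("bird",(.454,.002),.035,.015,.075))
E
```

```text
eef [0.4551 0.004  0.1811]
top cap 132 circ [[555.6, 142.4], 28.4] rect [[560.0, 137.0], [53.0, 38.0], 32.0] z [0.105 0.107 0.11 ]
top bird 36 circ [[443.4, -1.8], 12.9] rect [[440.0, -3.0], [7.0, 26.0], 20.0] z [0.021 0.043 0.057]
side cap 360 circ [[553.4, 143.4], 29.8] rect [[552.0, 142.0], [57.0, 57.0], 8.0] z [0.102 0.107 0.11 ]
side bird 314 circ [[453.3, 1.6], 18.3] rect [[454.0, -3.0], [36.0, 27.0], 2.0] z [0.018 0.045 0.069]
```

Emit:
move_arm:
  motion: [-1,-2,-15,0,0,0,60,-1,-2,-40,0,0,0,60,-1,-2,-65,0,0,0,60,-1,-2,-90,0,0,0,60,-1,-2,-115,0,0,0,60,-1,-2,-135,0,0,0,60,-1,-2,-152,0,0,0,60,-1,-2,-165,0,0,0,60,-1,-2,-173,0,0,0,60,-1,-2,-175,0,0,0,60,-1,-2,-175,0,0,0,50,-1,-2,-175,0,0,0,42,-1,-2,-175,0,0,0,34,-1,-2,-175,0,0,0,26,-1,-2,-175,0,0,0,26,-1,-2,-175,0,0,0,26,-1,-2,-175,0,0,0,26,-1,-2,-175,0,0,0,26]
  squeeze: 25

```text
time_s: 12.2
eef_pos: [0.4538, 0.0015, 0.0066]
tool_rot: [-3.14, -0.001, -0.462]
ft_force: [-1.5, 1.1, 5.8]
grip_width: 0.0344
```

Emit:
move_arm:
  motion: [0,0,3,0,0,0,26,0,0,10,0,0,0,26,0,0,22,0,0,0,26,0,0,40,0,0,0,26,0,0,60,0,0,0,26,0,0,80,0,0,0,26,0,0,100,0,0,0,26,0,0,118,0,0,0,26,0,0,132,0,0,0,26,5,7,140,0,0,0,26,17,24,140,0,0,0,26,33,47,140,0,0,0,26,50,70,140,0,0,0,26,67,94,140,0,0,0,26,82,115,140,0,0,0,26,92,129,140,0,0,0,26,98,137,135,0,0,0,26,100,141,130,0,0,0,26,100,141,130,0,0,0,26,100,141,130,0,0,0,26]

```text
time_s: 14.2
eef_pos: [0.5524, 0.1418, 0.1351]
tool_rot: [3.14, 0.001, -0.463]
ft_force: [0.3, 0.3, 0.9]
grip_width: 0.0338
```

Run:
```python
from h import *
fs=where(("cap",(.554,.143),.045,.1,.116),)
s=fs["side"];cv2.imwrite("pics/b1.png",cv2.convertScaleAbs(cv2.resize(s["frame"][90:240,270:420],None,fx=4,fy=4,interpolation=cv2.INTER_CUBIC),alpha=1.6))
```

```text
eef [0.5527 0.1417 0.1359]
top cap 210 circ [[552.1, 142.3], 28.2] rect [[542.0, 146.0], [56.0, 31.0], 72.0] z [0.103 0.107 0.109]
side cap 296 circ [[552.0, 142.8], 29.0] rect [[552.0, 138.0], [57.0, 48.0], 0.0] z [0.101 0.107 0.11 ]
```

View pics/b1.png

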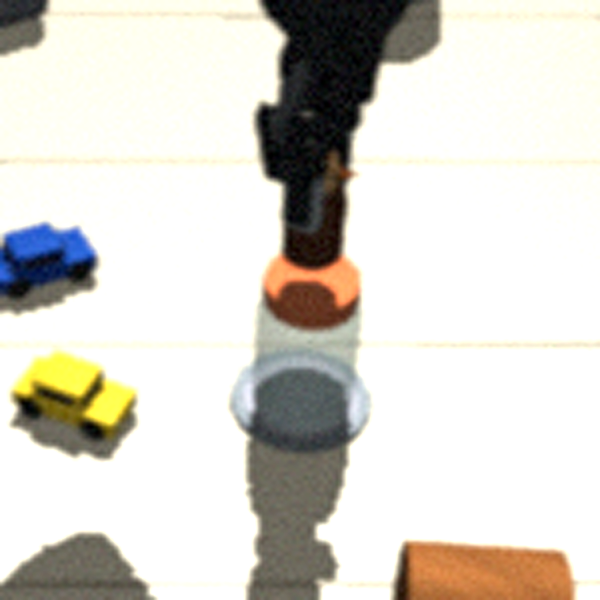

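The bird is upright in the grip above the cap: bird axis at x≈314, cap centre at (311,290). I'll lower it.

Emit:
move_arm:
  motion: [0.5,1,-5,0,0,0,26,0.5,1,-11,0,0,0,26,0.5,1,-16,0,0,0,26,0.5,1,-19,0,0,0,26,0.5,1,-21,0,0,0,26,0.5,1,-22,0,0,0,26,0.5,1,-22.5,0,0,0,26,0.5,1,-22.5,0,0,0,26,0.5,1,-22.5,0,0,0,26]

```text
time_s: 15.2
eef_pos: [0.5536, 0.1432, 0.1137]
tool_rot: [-3.141, -0.0, -0.463]
ft_force: [-1.1, -1.1, 2.7]
grip_width: 0.0338
```

Emit:
move_arm:
  motion: [0,0,0,0,0,0,38,0,0,0,0,0,0,44,0,0,0,0,0,0,52,0,0,0,0,0,0,60,0,0,0,0,0,0,66,0,0,0,0,0,0,66,0,0,8,0,0,0,66,0,0,22,0,0,0,66,0,0,45,0,0,0,66,0,0,70,0,0,0,66,0,0,90,0,0,0,66,-133,-294,90,0,0,-1.108,75,-133,-294,90,0,0,-1.108,75,-133,-294,90,0,0,-1.108,75,-133,-294,90,0,0,-1.108,75,-133,-294,90,0,0,-1.108,75,-133,-294,90,0,0,-1.108,75,-133,-294,90,0,0,-1.108,75,-133,-294,90,0,0,-1.108,75,-133,-294,90,0,0,-1.108,75]

```text
time_s: 17.2
eef_pos: [0.4203, -0.1515, 0.204]
tool_rot: [-3.14, -0.0, -1.572]
ft_force: [0.2, 0.3, 0.3]
grip_width: 0.0748
```

Run:
```python
from h import *
fs=where(("cap",(.554,.143),.045,.1,.115),("bird",(.554,.143),.035,.12,.19),("candle",(.42,-.151),.04,.012,.06))
```

```text
eef [ 0.4207 -0.1507  0.2037]
top cap 282 circ [[554.7, 141.9], 29.3] rect [[554.0, 141.0], [57.0, 55.0], 2.0] z [0.103 0.107 0.111]
top bird 297 circ [[553.4, 141.1], 18.3] rect [[552.0, 141.0], [33.0, 35.0], 29.0] z [0.126 0.155 0.176]
side cap 230 circ [[552.6, 142.0], 29.4] rect [[552.0, 137.0], [48.0, 56.0], 86.0] z [0.101 0.107 0.114]
side bird 340 circ [[552.0, 140.7], 18.3] rect [[552.0, 137.0], [37.0, 27.0], 5.0] z [0.122 0.15  0.175]
side candle 595 circ [[419.5, -150.3], 25.1] rect [[419.0, -151.0], [48.0, 49.0], 90.0] z [0.015 0.041 0.045]
```

Emit:
move_arm:
  motion: [0,0,-20,0,0,0,75,0,0,-50,0,0,0,75,0,0,-80,0,0,0,75,0,0,-110,0,0,0,75,0,0,-140,0,0,0,75,0,0,-165,0,0,0,75,0,0,-182,0,0,0,75,0,0,-193,0,0,0,75,0,0,-199,0,0,0,75,0,0,-199,0,0,0,75,0,0,-199,0,0,0,64,0,0,-199,0,0,0,56,0,0,-199,0,0,0,48,0,0,-199,0,0,0,40,0,0,-199,0,0,0,40,0,0,-199,0,0,0,40,0,0,-199,0,0,0,40,0,0,-199,0,0,0,40]
  squeeze: 30

```text
time_s: 19.1
eef_pos: [0.4213, -0.1507, 0.0053]
tool_rot: [-3.139, -0.0, -1.57]
ft_force: [-0.2, 1.7, 6.0]
grip_width: 0.0479
```

Emit:
move_arm:
  motion: [0,0,3,0,0,0,40,0,0,12,0,0,0,40,0,0,28,0,0,0,40,0,4,48,0,0,0,40,1,16,65,0,0,0,40,3,40,75,0,0,0,40,6,70,75,0,0,0,40,8,105,75,0,0,0,40,11,140,75,0,0,0,40,14,175,75,0,0,0,40,17,210,75,0,0,0,40,20,245,75,0,0,0,40,22,280,75,0,0,0,40,24,315,75,0,0,0,40,26,345,75,0,0,0,40,28,367,75,0,0,0,40,32,380,75,0,0,0,40,40,384,72,0,0,0,40,52,384,66,0,0,0,40,68,384,60,0,0,0,40]

```text
time_s: 21.1
eef_pos: [0.4891, 0.2322, 0.0637]
tool_rot: [3.141, -0.001, -1.571]
ft_force: [-0.1, 0.1, -1.2]
grip_width: 0.0479
```

Emit:
move_arm:
  motion: [17,0,-6,0,0,0,40,35,0,-12,0,0,0,40,50,0,-20,0,0,0,40,60,0,-28,0,0,0,40,64,0,-35,0,0,0,40,65,0,-40,0,0,0,40,65,0,-40,0,0,0,40,65,0,-40,0,0,0,40]

```text
time_s: 21.9
eef_pos: [0.553, 0.2333, 0.0243]
tool_rot: [3.141, -0.0, -1.57]
ft_force: [0.4, 1.0, -1.6]
grip_width: 0.0479
```

Run:
```python
from h import *
fs=where(("cap",(.554,.143),.045,.1,.115),("candle",(.554,.233),.045,.01,.068))
t,s=fs["top"],fs["side"]
a=cv2.resize(t["frame"][120:280,190:320],None,fx=3,fy=3);b=cv2.resize(s["frame"][80:240,270:400],None,fx=3,fy=3)
cv2.imwrite("pics/c1.png",cv2.convertScaleAbs(np.hstack([a,b]),alpha=1.6))
```

```text
eef [0.5533 0.2336 0.0248]
top cap 279 circ [[554.7, 141.7], 29.2] rect [[553.0, 141.0], [55.0, 57.0], 18.0] z [0.104 0.107 0.111]
top candle 179 circ [[543.0, 221.5], 28.7] rect [[543.0, 218.0], [19.0, 57.0], 82.0] z [0.024 0.058 0.064]
side cap 233 circ [[553.0, 142.9], 29.7] rect [[552.0, 138.0], [47.0, 56.0], 87.0] z [0.101 0.107 0.114]
side candle 94 circ [[550.2, 226.7], 36.3] rect [[548.0, 237.0], [72.0, 33.0], 11.0] z [0.025 0.06  0.066]
```

View pics/c1.png

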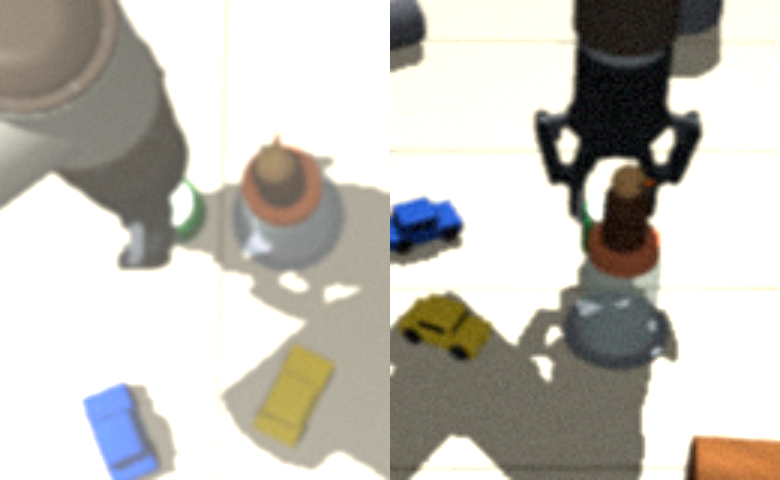

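The candle hangs at the wanted place. In the top crop the green edge at (185,210) is left of the jar, and the bird stands at (278,170) on the cap. I'll lower and release.

Emit:
move_arm:
  motion: [0.5,-0.5,-5,0,0,0,40,0.5,-0.5,-11,0,0,0,40,0.5,-0.5,-16,0,0,0,40,0.5,-0.5,-19,0,0,0,40,0.5,-0.5,-20,0,0,0,40,0.5,-0.5,-20,0,0,0,40,0.5,-0.5,-20,0,0,0,40,0.5,-0.5,-20,0,0,0,53,0.5,-0.5,-20,0,0,0,58,0.5,-0.5,-20,0,0,0,66,0.5,-0.5,-20,0,0,0,72,0.5,-0.5,-20,0,0,0,72,0.5,-0.5,-10,0,0,0,72,0.5,-0.5,10,0,0,0,72,0.5,-0.5,40,0,0,0,72,0.5,-0.5,75,0,0,0,72,0.5,-0.5,115,0,0,0,72,0.5,-0.5,150,0,0,0,72,0.5,-0.5,190,0,0,0,72,0.5,-0.5,190,0,0,0,72]

```text
time_s: 24.0
eef_pos: [0.5573, 0.2342, 0.2223]
tool_rot: [-3.129, 0.007, -1.57]
ft_force: [0.2, 1.8, 0.4]
grip_width: 0.0718
```

Emit:
move_arm:
  motion: [-70,0,170,0,0,0.15,65,-144,-94,170,0,0,1.108,55,-144,-94,100,0,0,1.108,55,-144,-94,0,0,0,1.108,55,-144,-94,-40,0,0,1.108,55,-144,-94,-40,0,0,1.108,55,-144,-94,-40,0,0,1.108,55,-144,-94,-40,0,0,1.108,55,-144,-94,-40,0,0,1.108,55,-144,-94,-40,0,0,1.108,55,-144,-94,-40,0,0,1.108,55,-144,-94,-40,0,0,1.108,55]

```text
time_s: 25.2
eef_pos: [0.4102, 0.1389, 0.1744]
tool_rot: [-3.141, -0.0, -0.463]
ft_force: [0.1, -0.7, -0.4]
grip_width: 0.0551
```

Run:
```python
from h import *
fs=where(("bird",(.554,.143),.035,.12,.19),("candle",(.554,.233),.045,.01,.068),("car",(.411,.139),.045,.01,.045),("blue",(.382,.27),.05,.01,.045))
```

```text
eef [0.4101 0.1388 0.1743]
top bird 267 circ [[553.6, 139.9], 18.4] rect [[554.0, 141.0], [34.0, 30.0], 48.0] z [0.125 0.166 0.177]
top car 78 circ [[408.9, 132.7], 36.3] rect [[404.0, 127.0], [22.0, 72.0], 51.0] z [0.015 0.019 0.031]
side bird 339 circ [[552.3, 141.7], 18.5] rect [[552.0, 138.0], [37.0, 29.0], 2.0] z [0.122 0.15  0.175]
side candle 37 circ [[535.4, 238.5], 17.3] rect [[534.0, 239.0], [35.0, 13.0], 72.0] z [0.015 0.039 0.045]
side car 401 circ [[408.9, 138.6], 38.8] rect [[409.0, 139.0], [38.0, 73.0], 66.0] z [0.012 0.021 0.034]
side blue 332 circ [[380.6, 269.7], 38.9] rect [[381.0, 270.0], [72.0, 40.0], 22.0] z [0.011 0.021 0.034]
```

Emit:
move_arm:
  motion: [0,0,-20,0,0,0,55,0,0,-50,0,0,0,55,0,0,-80,0,0,0,55,0,0,-110,0,0,0,55,0,0,-135,0,0,0,55,0,0,-152,0,0,0,55,0,0,-164,0,0,0,55,0,0,-171,0,0,0,55,0,0,-173,0,0,0,55,0,0,-173,0,0,0,55,0,0,-173,0,0,0,48,0,0,-173,0,0,0,40,0,0,-173,0,0,0,32,0,0,-173,0,0,0,26,0,0,-173,0,0,0,26,0,0,-173,0,0,0,26,0,0,-173,0,0,0,26]
  squeeze: 22

```text
time_s: 27.0
eef_pos: [0.4104, 0.1391, 0.0018]
tool_rot: [-3.141, -0.001, -0.462]
ft_force: [-1.1, 0.7, 6.2]
grip_width: 0.031
```

Emit:
move_arm:
  motion: [0,0,2,0,0,0,26,0,0,8,0,0,0,26,0,0,18,0,0,0,26,0,0,32,0,0,0,26,0,0,46,0,0,0,26,0,0,58,0,0,0,26,0,0,66,0,0,0,26,0,0,70,0,0,0,26,0,0,70,0,0,0,26]

```text
time_s: 27.9
eef_pos: [0.4102, 0.1389, 0.0717]
tool_rot: [-3.14, -0.0, -0.463]
ft_force: [0.3, -0.0, -0.3]
grip_width: 0.0312
```

Run:
```python
from h import *
fs=where(("car",(.411,.139),.06,.05,.115))
s=fs["side"];cv2.imwrite("pics/y1.png",cv2.convertScaleAbs(cv2.resize(s["frame"][100:220,230:350],None,fx=5,fy=5,interpolation=cv2.INTER_CUBIC),alpha=1.6))
```

```text
eef [0.4097 0.1385 0.0709]
top car 11 circ [[375.6, 136.7], 5.1] rect [[375.0, 136.0], [4.0, 10.0], 27.0] z [0.079 0.089 0.091]
side car 449 circ [[408.1, 135.8], 38.3] rect [[407.0, 133.0], [50.0, 72.0], 64.0] z [0.075 0.089 0.113]
```

View pics/y1.png

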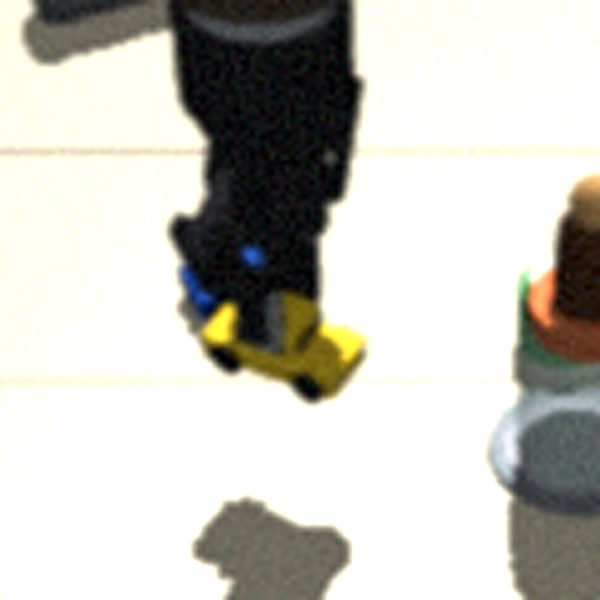

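Emit:
move_arm:
  motion: [0,-4,15,0,0,0,26,2,-14,35,0,0,0,26,8,-30,55,0,0,0,26,14,-55,70,0,0,0,26,24,-85,80,0,0,0.02,26,36,-115,80,0,0,0.04,26,50,-145,80,0,0,0.06,26,65,-175,80,0,0,0.08,26,82,-205,80,0,0,0.1,26,100,-235,80,0,0,0.12,26,118,-262,80,0,0,0.14,26,136,-287,80,0,0,0.16,26,152,-308,80,0,0,0.17,26,166,-323,80,0,0,0.17,26,176,-333,80,0,0,0.17,26,180,-337,80,0,0,0.17,26,181,-338,75,0,0,0.17,26,181,-338,75,0,0,0.17,26,181,-338,75,0,0,0.17,26]

```text
time_s: 29.9
eef_pos: [0.5903, -0.1987, 0.1458]
tool_rot: [3.141, 0.001, -0.292]
ft_force: [0.3, 1.0, -0.4]
grip_width: 0.0312
```

Emit:
move_arm:
  motion: [0,0,-8,0,0,0,26,0,0,-25,0,0,0,26,0,0,-45,0,0,0,26,0,0,-65,0,0,0,26,0,0,-85,0,0,0,26,0,0,-102,0,0,0,26,0,0,-115,0,0,0,26,0,0,-124,0,0,0,26,0,0,-130,0,0,0,26,0,0,-130,0,0,0,26]

```text
time_s: 30.9
eef_pos: [0.5907, -0.1991, 0.0156]
tool_rot: [3.141, 0.001, -0.293]
ft_force: [-0.9, 0.9, -0.6]
grip_width: 0.0309
```

Run:
```python
from h import *
fs=where(("car",(.591,-.199),.045,.012,.04))
s=fs["side"];cv2.imwrite("pics/y2.png",cv2.convertScaleAbs(cv2.resize(s["frame"][200:400,280:480],None,fx=3,fy=3,interpolation=cv2.INTER_CUBIC),alpha=1.6))
```

```text
eef [ 0.5915 -0.1993  0.0168]
side car 466 circ [[589.8, -198.9], 39.3] rect [[590.0, -199.0], [39.0, 72.0], 73.0] z [0.019 0.033 0.036]
```

View pics/y2.png

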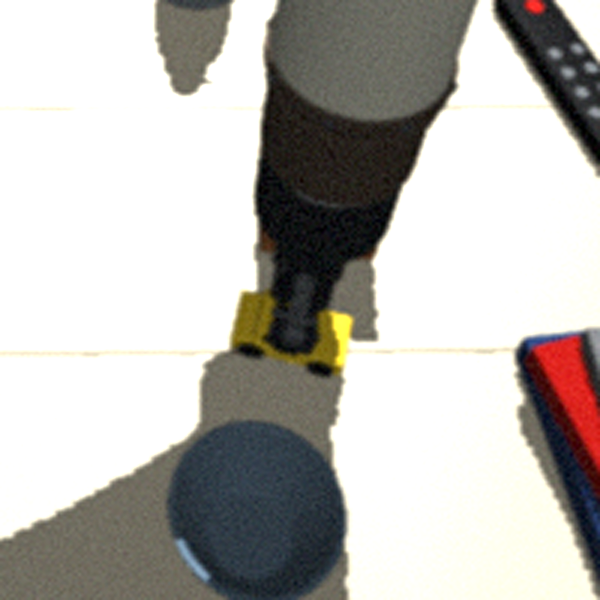

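The car is level between bowl and bookend, body at (290,330) in the crop. I'll lower, release and retreat.

Emit:
move_arm:
  motion: [0,0,-5,0,0,0,26,0,0,-10,0,0,0,26,0,0,-13,0,0,0,26,0,0,-14,0,0,0,26,0,0,-14,0,0,0,26,0,0,-14,0,0,0,26,0,0,-14,0,0,0,36,0,0,-14,0,0,0,42,0,0,-14,0,0,0,50,0,0,-14,0,0,0,52,0,0,-14,0,0,0,52,0,0,-6,0,0,0,52,0,0,10,0,0,0,52,0,0,35,0,0,0,52,0,0,70,0,0,0,52,0,0,110,0,0,0,52,0,0,150,0,0,0,52,0,0,190,0,0,0,52,0,0,200,0,0,0,52]

```text
time_s: 32.9
eef_pos: [0.5934, -0.2001, 0.2231]
tool_rot: [-3.141, -0.011, -0.292]
ft_force: [-0.1, 1.0, 0.0]
grip_width: 0.052
```

Emit:
move_arm:
  motion: [-60,-50,0,0,0,0,52,-170,-100,0,0,0,0,52,-170,-100,0,0,0,0,52,-170,-100,0,0,0,0,52,-170,-100,0,0,0,0,52,-170,-100,0,0,0,0,52,-170,-100,0,0,0,0,52]

```text
time_s: 33.6
eef_pos: [0.4217, -0.2991, 0.2163]
tool_rot: [-3.142, -0.0, -0.292]
ft_force: [0.3, -0.9, 0.2]
grip_width: 0.0521
```

Run:
```python
from h import *
fs=where(("cap",(.554,.143),.045,.1,.115),("bird",(.554,.143),.035,.12,.19),("candle",(.554,.233),.04,.012,.068),("car",(.591,-.199),.045,.012,.04),("blue",(.382,.27),.05,.01,.045))
t,s=fs["top"],fs["side"]
a=t["frame"][110:290,200:500];b=s["frame"][100:400,250:430]
a=cv2.resize(a,None,fx=1.6,fy=1.6); b=cv2.resize(b,None,fx=1.6,fy=1.6); c=np.zeros((480,a.shape[1]+b.shape[1],3),np.uint8); c[:a.shape[0],:a.shape[1]]=a; c[:b.shape[0],a.shape[1]:]=b
cv2.imwrite("pics/f.png",cv2.convertScaleAbs(c,alpha=1.6))
```

```text
eef [ 0.422  -0.2988  0.216 ]
top cap 280 circ [[554.5, 141.7], 29.0] rect [[553.0, 141.0], [55.0, 57.0], 16.0] z [0.103 0.107 0.111]
top bird 298 circ [[553.6, 141.2], 18.2] rect [[552.0, 141.0], [32.0, 34.0], 33.0] z [0.125 0.156 0.176]
top candle 413 circ [[552.6, 231.2], 25.1] rect [[552.0, 231.0], [49.0, 49.0], 66.0] z [0.017 0.042 0.046]
top car 463 circ [[591.2, -201.3], 38.6] rect [[592.0, -201.0], [38.0, 73.0], 73.0] z [0.015 0.022 0.034]
top blue 544 circ [[383.1, 269.0], 38.8] rect [[383.0, 270.0], [72.0, 38.0], 23.0] z [0.016 0.021 0.034]
side cap 232 circ [[552.7, 142.4], 29.6] rect [[552.0, 137.0], [47.0, 56.0], 84.0] z [0.101 0.107 0.113]
side bird 342 circ [[552.0, 140.3], 18.3] rect [[552.0, 138.0], [37.0, 27.0], 1.0] z [0.122 0.15  0.175]
side candle 36 circ [[534.0, 236.8], 16.5] rect [[532.0, 238.0], [32.0, 11.0], 59.0] z [0.02  0.039 0.045]
side car 760 circ [[590.0, -197.9], 39.2] rect [[590.0, -199.0], [39.0, 72.0], 73.0] z [0.014 0.021 0.034]
```

View pics/f.png

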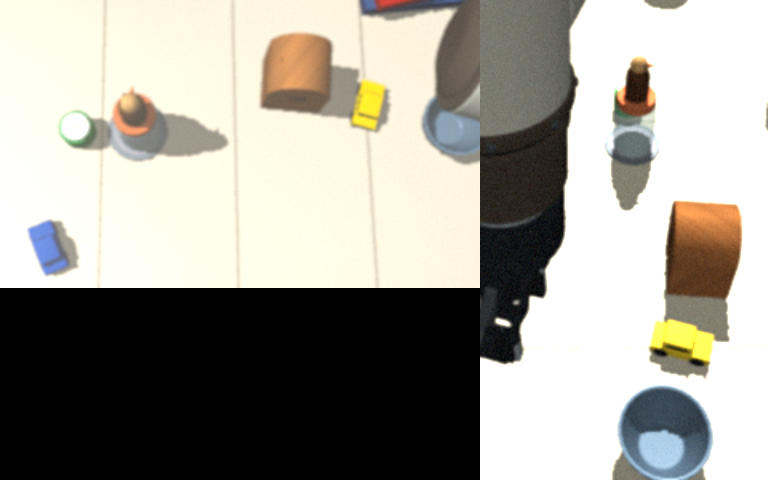

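The final picture shows the bird on the cap at (132,105) and the candle left of it at (77,128). The yellow car is on its wheels between bookend and bowl at (369,106), and the blue car hasn't moved. The arm is clear.

```bash
python3 -c "
from workcell import arm
print(arm.hand_in())"
```

```text
the job is handed in; nothing more can be done
None
```

I put everything back in the order asked and handed the job in at about 34 s, with the gripper open and clear of everything. No verdict was reported.

My last checks with both cameras showed:

- **Jar:** upright on the coaster, cap centre within about 1–2 mm of the coaster's centre.
- **Bird:** standing on the cap, about 1–2 mm off its centre.
- **Candle holder:** straight left of the coaster, about 18–20 mm away. This comes from the top view only, because the jar mostly hid it from the side camera.
- **Yellow car:** on its wheels at about (591, −200) mm, within a few mm of midway. I aimed between the midpoint of the two centres and the middle of the open gap, which differ by about 5 mm.
- **Blue car:** not moved; the readings match the first ones to within about 1 mm.

The two cameras agreed to about 2–3 mm everywhere else. The gripper read about 1 mm narrower than expected on the yellow car, but it lifted level and was set down without trouble.

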